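Side-load a sample bottle to the set mark of the spring gauge

TASK

Stand the tallest of the three brown bottles at the front of the bench upright on the base plate of the small screw tester, in the gap between the V-shaped jaw and the flat sprung plate, and let go of it. Then turn the tester's bar knob clockwise (seen from above) so that the jaw pushes the bottle against the plate, until the gauge needle stands at the long thick mark, never letting it run past the last short mark, and let go. Leave the other bottles and the cup where they stand.

Things in the scene. Friction and masses are not known exactly. Their poses are not given: they have to be found in the camera images.
- sample: the tallest of the three loose brown screw-cap bottles, 48 mm in diameter (straight body, 62 mm high; cap 33 mm wide above it), 93 mm high; origin at the centre of its underside, z up
- bottle_mid: bystander: brown bottle 42 mm in diameter, 71 mm high; origin at the centre of its underside
- bottle_small: bystander: brown bottle 36 mm in diameter, 68 mm high; origin at the centre of its underside
- cup: bystander: clear plastic cup 52 mm in diameter, 52 mm high; origin at the centre of its underside
- tester: the fixed tester: aluminium base plate 100 mm (its x) by 290 mm (its y, from -170 to +120), top 12 mm above the bench. Grey screw head (76 x 66 mm, centre y = -133, top 85 mm above the bench) carries the knob; the jaw slides out of it toward +y. Grey gauge head (76 x 70 mm, top with dial 67 mm above the bench) is clamped near the +y end. Origin on the bench under the bottle's place; z up
- knob_grip (a point): on the knob's vertical axis (z up), half-way up its bar, 114 mm above the bench. Bar 46 mm long (point's x), 14 mm thick (point's y), top at 127 mm; below it a 48 mm disc, top at 96 mm. Turns stiffly (0.18 N m, up to 0.17 more under load), stays where left, 3.3 to 3.7 rad of turn left at the start. Clockwise from above drives the jaw out, about 10 mm per rad while it is unloaded
- jaw_face (a point): valley of the V-shaped face of the moving steel jaw (40 mm wide in the tester's x, from 16 to 72 mm above the bench; flanks 4 mm proud at the edges), 44 mm above the bench; looks along the tester's +y, where the bottle goes; driven by the knob, through a rubber buffer that lets it give back a few mm under load
- plate_face (a point): centre of the face of the flat sprung plate (40 mm wide, 16 to 60 mm above the bench), 44 mm above the bench; looks along the tester's -y to the jaw and gives way along +y against a 1200 N/m spring, at most 16 mm. At the start jaw and plate are 53 to 62 mm apart
- needle (a joint): angle (rad) of the needle on the white dial on top of the gauge head: 0 unloaded, growing clockwise seen from above, 0.1 rad per mm that the plate gives way. Marks: short at 0, short at 0.5, LONG THICK mark at 1.0 (12 N; points along the tester's -x, to the front), last short mark at 1.4 (17 N)
- needle_tip (a point): tip of the 27 mm black needle, 70 mm above the bench

How it is judged:
By the outcome, as a careful person would: the job done as asked, in the order asked, and still so for the second after the job is handed in, with the robot touching nothing.
It also fails if it takes over 58 s, if anything falls off the work surface, if the arm or the gripper's body presses on something with over 40 N, if the wrist force passes 120 N, or if a joint passes its speed limit or range.

ROBOT

A 6-joint arm with a two-finger parallel gripper is mounted at the origin on a cart in front of the work surface, level with it; the furniture and walls round the work are solid. World frame = base frame: x ahead of the robot, y to its left, z up, the work surface at z = 0. Lengths are in m, angles in degrees, forces in N, time in s.
With the tool pointing down it reaches from about 0.3 to 0.75 m from the base axis. Payload 8.5 kg.
Tool frame: the origin (TCP) lies at the very end of the fingers, on their centre line; the grasp point (between the pads) lies 19 mm behind it; z points along the fingers, y is the line along which they close (so a half turn about z gives the same grasp; the last joint's range is limited). The gripper opens to 85 mm and grips with 20 to 120 N. Pads are 22 mm wide; open, the fingers measure 114 mm over their backs; the gripper's body (76 mm by 85 mm) begins 54 mm behind the grasp point. The pads swing forward as they close: fully open they stand 13 mm farther back than shut.
Start: joints at [54.299, 21.807, 74.336, -0, 83.858, -12.336], TCP at [0.218, 0.505, 0.21] pointing down, gripper open.
Joint ranges: [-178.18, 178.18], [-50.72, 133.34], [12.68, 142.11], [-81.47, 261.47], [9.98, 163.14], [-165.26, 165.26]. Speed limits (degrees/s): [136.94, 136.94, 180, 180, 180, 180].

INTERFACE

Orientations are given as a 3x3 rotation matrix whose columns are the frame's x, y, z axes.
In Python, from rig import * gives the robot as it stands. The module is installed in compiled form; this text tells all that it offers.
- The arm moves only by the shell command python3 -m pendant 'ROWS' [OPENING] [FORCE]. ROWS is JSON, a list of rows, each a list of 2 entries, a list of its own where there are three numbers: the shift along the tool's x, y, z as a fraction of full scale, then the turn, a rotation vector about the tool's x, y, z as a fraction of full scale. A call has 1 to 8 rows; each row shifts and turns the commanded pose from where the row before left it, along the tool's axes as they then stand; what a row does not reach is not made up. Full scale, the value 1, is 40 mm for a shift and 5 degrees for a turn. A row lasts 1/8 s, in which the tool goes at most 62.5 mm and 10.7 degrees, less where a joint would pass 70% of its speed; a pose out of reach is approached as far as the arm can. A call with a number of a shift or a turn outside -1 to 1 is refused whole. A call with a gripper value outside its range is refused whole. OPENING is the opening, from 0 (shut) to 1 (fully open), set as the call begins (- or left out, the last holds). The fingers move at their own pace and stop on an object; FORCE is the grip in N (left out, the last holds). Time passes only in rows, so rows that do not move let the fingers close. It gives the time, the measured TCP pose, the force, the opening and the grip force at its end, in the units of the state.
- observe(): the state, without advancing time (a new reading comes with each control period).
- get_image(name): name is "side" or "top" or "wrist"; returns a dict with "img" (480x640x3 uint8, blue, green, red), "range_z" (480x640 float32, m along the optical axis (not along the pixel's ray), 0 where there is no reading), "camera_matrix" (3x3 intrinsics, pixels), "dist_coeffs" ([k1, k2, p1, p2, k3] as OpenCV has them; the pictures are not rectified), "eye" and "rotation" of the camera in the world. Camera axes: x right, y down, z forward; pixel columns grow to the right and rows downward; lengths in m; the calibration is good to about 2 mm. A picture is of the moment at which its call begins.
- close_job(): hands the job in; it is judged then, once.
Trained networks look in the newest picture that a camera, given by its name, has taken for a name from the list of things; names that differ only in an ending like _2 or _b are one class to them, and where a whole thing is asked for, a point or a joint stands for the part that bears it (a point fixed in the world has none). Each returns a list of dicts, best first, with "conf" (0 to 1); they miss things now and then, are a little off and sometimes report something else, mostly with a low value. They report only what shows in the picture. A call takes as long as a camera call.
- regions_of(camera, query): "mask" (480x640 bool, what is visible of it).
- landmark_of(camera, query): "point" ([x, y, z] in m, in world coordinates, good to about 4 mm: a listed point, or the origin of a listed thing).
The state is a dict: "time_s": time; "q": joint angles; "qvel": joint speeds; "joint_efforts": joint torques, N m; "position": TCP position; "tool_rot": TCP orientation; "ft_force": force on the tool from outside, world axes, zero at the start; "wrist_torque": the same for the moment, N m; "grip_width": finger opening in m; "gripper_force": force on a finger pad.
Only numpy, scipy, OpenCV 4.12 (cv2) and the standard library are available. Lean on these libraries where they do the work, as an engineer would, in place of code of your own. Each camera call takes 0.05 s, during which the arm holds its last target. There are 200 camera calls.

## Working session

There is one attempt and no reset: what is moved stays moved. The work goes in short steps, Python scripts to look and compute and a shell command to move; the robot and the scene stay as the last step left them, time stands still between calls to the robot, and variables do not carry over. Pictures are saved under pics/ and viewed, at most 10 in all, crops included, and the job is handed in when it is done.

```bash
mkdir -p pics; python3 - <<'E'
from rig import *
import cv2,numpy as np
s=observe();print(s["time_s"],s["position"],np.round(s["tool_rot"],3).tolist(),s["grip_width"])
ims=[]
for c in["top","side"]:
    d=get_image(c);ims.append(d["img"]);cv2.imwrite(f"pics/{c}0.png",d["img"])
    print(c,np.round(d["eye"],3),np.round(d["rotation"],2).tolist())
    for q in["sample","bottle_mid","bottle_small","cup","tester","knob_grip","jaw_face","plate_face","needle_tip","needle"]:
        try:print(q,[(np.round(r["point"],4).tolist(),round(r["conf"],2)) for r in landmark_of(c,q)[:3]])
        except Exception as e:print(q,e)
print(observe()["time_s"])
E
```

```text
0.0 [0.21790548 0.50463664 0.20968927] [[-0.918, 0.397, -0.001], [0.397, 0.918, -0.001], [0.0, -0.001, -1.0]] 0.08543930500349854
top [0.37  0.015 1.251] [[0.03, -0.99, 0.11], [-1.0, -0.03, -0.0], [0.01, -0.11, -0.99]]
sample [([0.493, -0.1606, -0.0007], 0.6)]
bottle_mid []
bottle_small [([0.4896, -0.2755, -0.0002], 0.65)]
cup [([0.4213, 0.3841, 0.004], 0.64)]
tester [([0.4768, 0.104, -0.0024], 0.63)]
knob_grip [([0.4643, -0.0328, 0.114], 0.76), ([0.4772, 0.1027, 0.002], 0.38)]
jaw_face [([0.4737, 0.0681, 0.0461], 0.52)]
plate_face [([0.4796, 0.1182, 0.0448], 0.67)]
needle_tip [([0.4696, 0.1566, 0.0691], 0.48)]
needle it knows: bottle_mid, bottle_small, cup, jaw_face, knob_grip, needle_tip, plate_face, sample, tester
side [ 0.071 -0.728  1.159] [[0.87, -0.39, 0.3], [-0.49, -0.69, 0.53], [0.0, -0.62, -0.79]]
sample [([0.4877, -0.1625, 0.0028], 0.83)]
bottle_mid [([0.4831, -0.3828, -0.0003], 0.85)]
bottle_small [([0.4913, -0.2826, 0.0005], 0.68), ([0.4819, 0.1203, 0.0419], 0.37), ([0.483, -0.3805, 0.0001], 0.2)]
cup [([0.4255, 0.3812, 0.0013], 0.67)]
tester [([0.4774, 0.1029, 0.0033], 0.72)]
knob_grip [([0.4652, -0.0382, 0.1174], 0.76)]
jaw_face [([0.4754, 0.0685, 0.0446], 0.67)]
plate_face [([0.4796, 0.1181, 0.0425], 0.74)]
needle_tip []
needle it knows: bottle_mid, bottle_small, cup, jaw_face, knob_grip, needle_tip, plate_face, sample, tester
1.0
```

View pics/top0.png

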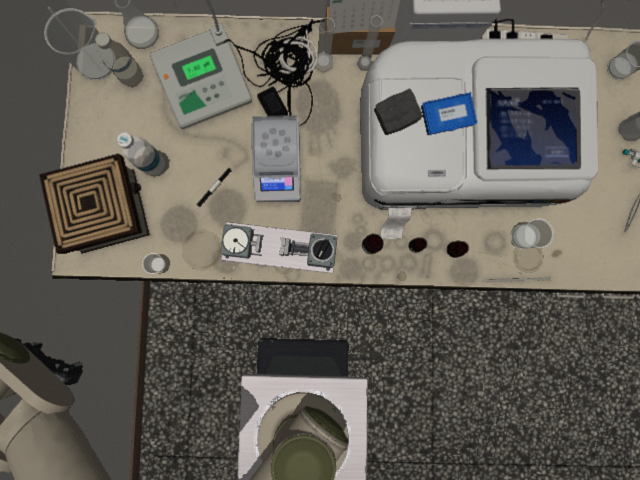

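View pics/side0.png

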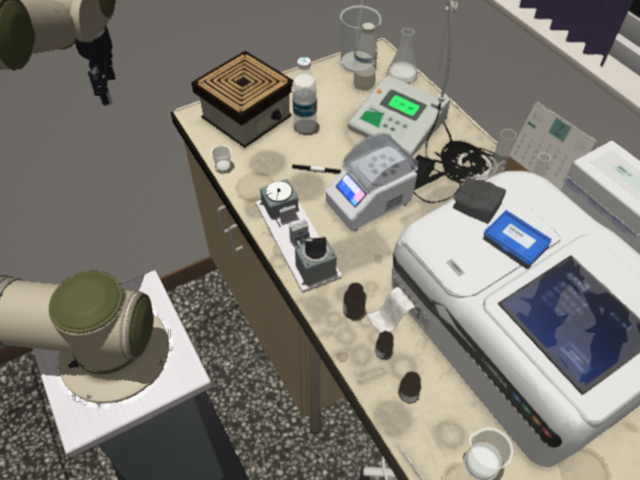

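The top view shows the tester at about (222–336, 225–270) and the bottles at (372,243), (418,245) and (457,249). The side view confirms that the bottle next to the tester, at (355,300), is the tallest. Next I'll refine the positions with depth.

```bash
cat > h.py <<'E'
from rig import *
import cv2,numpy as np
def cloud(d):
    h,w=d["range_z"].shape
    u,v=np.meshgrid(np.arange(w),np.arange(h))
    n=cv2.undistortPoints(np.stack([u,v],-1).reshape(-1,1,2).astype(np.float64),np.array(d["camera_matrix"]),np.array(d["dist_coeffs"])).reshape(h,w,2)
    z=d["range_z"]
    P=np.dstack([n[...,0]*z,n[...,1]*z,z])@np.array(d["rotation"]).T+np.array(d["eye"])
    P[z==0]=np.nan
    return P
def sel(P,lo,hi):
    return P[np.all((P>lo)&(P<hi),-1)]
E
python3 - <<'E'
from h import *
for c in["top","side"]:
    d=get_image(c);P=cloud(d);print(c)
    for y,n in((-.162,"S"),(-.28,"s"),(-.382,"m")):
        a=sel(P,[.44,y-.035,.03],[.54,y+.035,.13]);t=a[a[:,2]>a[:,2].max()-.012]
        print(n,len(a),a[:,2].max(),t[:,:2].mean(0),(t[:,:2].min(0)+t[:,:2].max(0))/2, np.ptp(t[:,:2],axis=0))
    b=sel(P,[.4,-.1,.006],[.55,.26,.018]);r=cv2.minAreaRect(b[:,:2].astype(np.float32)*1000);print("base",len(b),r,np.median(b[:,2]))
    k=sel(P,[.4,-.1,.118],[.53,.05,.14]);r=cv2.minAreaRect(k[:,:2].astype(np.float32)*1000);print("bar",len(k),r,k.mean(0))
    k=sel(P,[.4,-.1,.088],[.53,.05,.14]);r=cv2.minEnclosingCircle(k[:,:2].astype(np.float32)*1000);print("disc",len(k),r)
    k=sel(P,[.55,-.26,.02],[.75,-.06,.3]);print("machine front x",np.percentile(k[:,0],[1,5,20]))
    print("bench z",np.median(sel(P,[.4,-.15,-.02],[.45,.3,.02])[:,2]))
    m=regions_of(c,"jaw_face")
    if m:
        a=P[m[0]["mask"]];a=a[~np.isnan(a[:,0])];print("jaw",len(a),a.min(0),a.max(0))
    m=regions_of(c,"plate_face")
    if m:
        a=P[m[0]["mask"]];a=a[~np.isnan(a[:,0])];print("plate",len(a),a.min(0),a.max(0))
    I=d["img"]
    if c=="top":
        cv2.imwrite("pics/t1.png",cv2.resize(I[215:280,215:345],None,fx=6,fy=6,interpolation=cv2.INTER_CUBIC))
E
```

```text
top
S 324 0.09753079849650725 [ 0.49119675 -0.16137167] [ 0.49102935 -0.16204828] [0.03199334 0.03154077]
s 187 0.0705063894720721 [ 0.49242175 -0.27646529] [ 0.49279547 -0.27670855] [0.02971619 0.02914797]
m 247 0.07576427892740822 [ 0.48505411 -0.37869477] [ 0.4854501  -0.37789532] [0.03009287 0.03145664]
base 2062 ((476.9334716796875, 89.60303497314453), (129.5612030029297, 340.03961181640625), 0.04923751950263977) 0.010740850682697256
bar 120 ((468.14300537109375, -33.28301239013672), (13.601283073425293, 46.0363883972168), 64.8505859375) [ 0.46802175 -0.03322824  0.1255821 ]
disc 358 ((467.98211669921875, -32.00135803222656), 39.709747314453125)
machine front x [0.55458216 0.57703799 0.5980935 ]
bench z -0.00010293128135163698
jaw 175 [0.45528485 0.04462042 0.00830058] [0.50157886 0.07394256 0.0771338 ]
plate 67 [0.46469154 0.11986338 0.03736465] [0.49753731 0.14051747 0.06442155]
side
S 564 0.09696869837054778 [ 0.48700551 -0.16545336] [ 0.48764775 -0.16428983] [0.03318493 0.03309409]
s 330 0.07142530045025186 [ 0.4882469  -0.28113606] [ 0.48873288 -0.28004841] [0.02963816 0.0306335 ]
m 444 0.07546520748299468 [ 0.48098955 -0.38259201] [ 0.48215833 -0.38194266] [0.03378595 0.03300275]
base 1479 ((475.7458190917969, 73.49077606201172), (345.76031494140625, 141.0651092529297), 88.2269287109375) 0.011593742898621251
bar 156 ((464.9632568359375, -36.241302490234375), (19.073184967041016, 46.15884780883789), 68.66593933105469) [ 0.46422116 -0.0376616   0.12483818]
disc 493 ((460.5711669921875, -38.87915802001953), 41.19913864135742)
machine front x [0.55292591 0.57200644 0.57890223]
bench z 0.0011578551158027972
jaw 284 [0.45143082 0.0366415  0.00712068] [0.517572   0.11578509 0.07865899]
plate 240 [0.45876672 0.11283301 0.00612829] [0.49925202 0.148871   0.06509777]
```

View pics/t1.png

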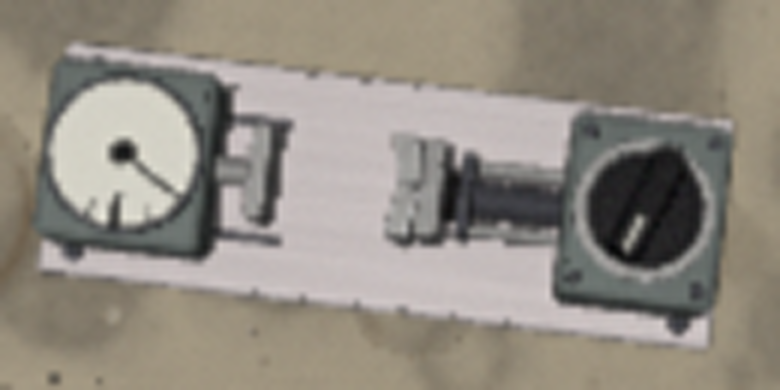

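```bash
python3 - <<'E'
from h import *
for c,S in(("top",[.4911,-.1618]),("side",[.4874,-.1648])):
    d=get_image(c);P=cloud(d);print(c)
    for yaw in(-4.8,):
        a=np.radians(yaw);ex=np.array([np.cos(a),np.sin(a)]);ey=np.array([-np.sin(a),np.cos(a)])
        o=np.array([.477,.1035])
        Q=P.copy();Q[...,0]=(P[...,:2]-o)@ex;Q[...,1]=(P[...,:2]-o)@ey
        b=sel(Q,[-.07,-.2,.007],[.07,.15,.02])
        for y0 in(-.16,-.09,-.03,0,.03,.1):
            t=b[abs(b[:,1]-y0)<.015];print("base y",y0,len(t),np.percentile(t[:,0],[2,98]).round(4))
        for n,lo,hi in(("jaw",[-.03,-.06,.055],[.03,-.005,.085]),("plate",[-.03,.005,.045],[.03,.05,.07])):
            t=sel(Q,lo,hi);print(n,len(t),np.percentile(t,[2,98],axis=0).round(4).tolist())
            for z in np.arange(lo[2],hi[2],.01):
                w=t[(t[:,2]>=z)&(t[:,2]<z+.01)]
                if len(w)>3:print("  ",round(z,3),len(w),np.percentile(w[:,1],[3,97]).round(4))
        k=sel(Q,[-.04,-.17,.118],[.04,-.1,.14]);w,v=np.linalg.eigh(np.cov(sel(P,[.4,-.1,.12],[.53,.05,.14])[:,:2].T));
        v=v[:,1];print("bar ctr tester",k.mean(0).round(4),"bar world angle",np.degrees(np.arctan2(v[1],v[0])))
        g=sel(Q,[-.05,.04,.06],[.05,.13,.075]);print("gauge",np.percentile(g,[2,98],axis=0).round(4).tolist())
        h=sel(Q,[-.06,-.19,.08],[.06,-.08,.09]);print("head",np.percentile(h,[2,98],axis=0).round(4).tolist())
        s=np.array(S)-o;print("sample in tester",s@ex,s@ey)
E
```

```text
top
base y -0.16 62 [-0.0471  0.0522]
base y -0.09 294 [-0.0451  0.0516]
base y -0.03 331 [-0.0445  0.0514]
base y 0 422 [-0.0447  0.0511]
base y 0.03 316 [-0.0441  0.0525]
base y 0.1 82 [-0.0455  0.0537]
jaw 146 [[-0.0166, -0.0553, 0.0584], [0.0239, -0.0342, 0.0754]]
   0.055 9 [-0.059  -0.0347]
   0.065 132 [-0.0539 -0.035 ]
   0.075 5 [-0.0498 -0.0388]
plate 163 [[-0.028, 0.0182, 0.0465], [0.0274, 0.0497, 0.0683]]
   0.045 33 [0.0182 0.0441]
   0.055 116 [0.0185 0.0496]
   0.065 14 [0.0293 0.0497]
bar ctr tester [ 0.0028 -0.1372  0.1252] bar world angle 153.9004897106522
gauge [[-0.0297, 0.046, 0.0603], [0.0383, 0.1086, 0.0716]]
head [[-0.0335, -0.1685, 0.0803], [0.0388, -0.1054, 0.0889]]
sample in tester 0.03625028115148131 -0.26318969796790787
side
base y -0.16 202 [-0.05    0.0482]
base y -0.09 87 [-0.0499 -0.0283]
base y -0.03 209 [-0.0493  0.0485]
base y 0 237 [-0.0487  0.0485]
base y 0.03 274 [-0.0487  0.0482]
base y 0.1 50 [-0.0488 -0.0358]
jaw 208 [[-0.021, -0.0587, 0.0556], [0.0201, -0.036, 0.0752]]
   0.055 60 [-0.0587 -0.0436]
   0.065 143 [-0.0586 -0.036 ]
   0.075 5 [-0.0555 -0.0406]
plate 302 [[-0.0283, 0.0132, 0.046], [0.0276, 0.049, 0.0679]]
   0.045 106 [0.0146 0.0439]
   0.055 169 [0.0142 0.0484]
   0.065 27 [0.0416 0.0496]
bar ctr tester [-0.0014 -0.1414  0.1249] bar world angle 153.84391915508488
gauge [[-0.0343, 0.0417, 0.0603], [0.0344, 0.1046, 0.0717]]
head [[-0.0377, -0.1732, 0.0803], [0.0347, -0.1109, 0.0895]]
sample in tester 0.03281429110225511 -0.2664887845659859
```

```bash
python3 -m pendant '[[[0,0,0],[0,0,1]],[[-0.35,-0.94,0],[0,0,1]],[[-0.27,-0.96,0],[0,0,1]],[[-0.18,-0.98,0],[0,0,1]],[[-0.1,-1,0],[0,0,1]],[[-0.01,-1,0],[0,0,1]],[[0.08,-1,0],[0,0,1]],[[0.16,-0.99,0],[0,0,1]]]'
```

```text
time_s: 2.4
position: [0.0556, 0.2957, 0.2104]
tool_rot: [[-0.445, 0.896, 0.0], [0.896, 0.445, 0.001], [0.0, 0.0, -1.0]]
ft_force: [-0.2, -0.2, 0.5]
grip_width: 0.0851
gripper_force: 0.0
```

```bash
cat >> h.py <<'E'
def plan(target,ang,n,z0=None):
    "print rounded rows from the current pose to target (x,y,z), tool-y angle ang (deg); at most 8 rows at a time"
    s=observe();p=np.array(s["position"]);R=np.array(s["tool_rot"])
    a0=np.degrees(np.arctan2(R[1,1],R[0,1]));da=(ang-a0+180)%360-180
    D=(np.array(target)-p)/n;out=[]
    for i in range(n):
        a=np.radians(a0+da*i/n);y=np.array([np.cos(a),np.sin(a),0]);x=np.array([-y[1],y[0],0])
        l=np.array([D@x,D@y,-D[2]])/.04
        out.append([[round(float(v),3) for v in l],[0,0,round(-da/n/5,3)]])
    print("pos",p.round(4),"ang",a0.round(2),"turn",round(da,2))
    for i in range(0,n,8):print(out[i:i+8])
E
python3 -c "
from h import *
plan([.36,.20,.21],-4.8,8)"
```

```text
pos [0.0556 0.2957 0.2104] ang 26.4 turn -31.2
[[[-0.691, 0.719, 0.001], [0, 0, np.float64(0.78)]], [[-0.64, 0.764, 0.001], [0, 0, np.float64(0.78)]], [[-0.587, 0.806, 0.001], [0, 0, np.float64(0.78)]], [[-0.531, 0.844, 0.001], [0, 0, np.float64(0.78)]], [[-0.472, 0.878, 0.001], [0, 0, np.float64(0.78)]], [[-0.411, 0.908, 0.001], [0, 0, np.float64(0.78)]], [[-0.349, 0.934, 0.001], [0, 0, np.float64(0.78)]], [[-0.284, 0.956, 0.001], [0, 0, np.float64(0.78)]]]
```

```bash
sed -i 's/round(-da\/n\/5,3)/round(float(-da\/n\/5),3)/' h.py; python3 -m pendant '[[[-0.69,0.72,0],[0,0,0.78]],[[-0.64,0.76,0],[0,0,0.78]],[[-0.59,0.81,0],[0,0,0.78]],[[-0.53,0.84,0],[0,0,0.78]],[[-0.47,0.88,0],[0,0,0.78]],[[-0.41,0.91,0],[0,0,0.78]],[[-0.35,0.93,0],[0,0,0.78]],[[-0.28,0.96,0],[0,0,0.78]]]'; python3 -c "
from h import *
plan([.489,-.12,.19],-4.8,9)"
```

```text
time_s: 3.4
position: [0.3626, 0.2017, 0.2104]
tool_rot: [[0.082, 0.997, 0.0], [0.997, -0.082, 0.0], [0.0, 0.0, -1.0]]
ft_force: [-0.3, 0.4, 0.6]
grip_width: 0.0855
gripper_force: 0.0
pos [0.3626 0.2017 0.2104] ang -4.71 turn -0.09
[[[-0.862, 0.423, 0.057], [0, 0, 0.002]], [[-0.862, 0.424, 0.057], [0, 0, 0.002]], [[-0.862, 0.424, 0.057], [0, 0, 0.002]], [[-0.862, 0.424, 0.057], [0, 0, 0.002]], [[-0.861, 0.424, 0.057], [0, 0, 0.002]], [[-0.861, 0.424, 0.057], [0, 0, 0.002]], [[-0.861, 0.424, 0.057], [0, 0, 0.002]], [[-0.861, 0.424, 0.057], [0, 0, 0.002]]]
[[[-0.861, 0.425, 0.057], [0, 0, 0.002]]]
```

```bash
python3 -m pendant '[[[-0.96,0.47,0.06],[0,0,0]],[[-0.86,0.42,0.06],[0,0,0]],[[-0.86,0.42,0.06],[0,0,0]],[[-0.86,0.42,0.06],[0,0,0]],[[-0.86,0.42,0.06],[0,0,0]],[[-0.86,0.42,0.06],[0,0,0]],[[-0.96,0.47,0.06],[0,0,0]],[[-0.96,0.47,0.06],[0,0,0]]]'; python3 - <<'E'
from h import *
for c in["wrist","top","side"]:
    d=get_image(c);P=cloud(d);print(c,[(r["point"],r["conf"]) for r in landmark_of(c,"sample")[:2]])
    if c=="wrist":cv2.imwrite("pics/w1.png",d["img"]);print(d["eye"])
    a=sel(P,[.44,-.2,.03],[.54,-.12,.11])
    if len(a)>20:
        t=a[a[:,2]>a[:,2].max()-.012];print(len(a),a[:,2].max(),t[:,:2].mean(0),(t[:,:2].min(0)+t[:,:2].max(0))/2,np.ptp(t[:,:2],axis=0))
plan([.489,-.163,.14],-4.8,2)
E
```

```text
time_s: 4.4
position: [0.4788, -0.0965, 0.1912]
tool_rot: [[0.08, 0.997, 0.0], [0.997, -0.08, -0.0], [-0.0, 0.0, -1.0]]
ft_force: [-0.3, 0.6, -0.2]
grip_width: 0.0852
gripper_force: 0.0
wrist [([0.4895, -0.1651, 0.001], 0.74)]
[ 0.48449803 -0.0207698   0.35557678]
3004 0.09473212131538761 [ 0.48814543 -0.15813271] [ 0.48824289 -0.16054423] [0.03318496 0.03274956]
top []
side [([0.4781, 0.1183, 0.0436], 0.26)]
567 0.09730646264193421 [ 0.4867654  -0.16581561] [ 0.48743892 -0.16477057] [0.03297557 0.03290648]
pos [ 0.478  -0.0944  0.1912] ang -4.53 turn -0.27
[[[-0.844, 0.204, 0.64], [0, 0, 0.027]], [[-0.844, 0.206, 0.64], [0, 0, 0.027]]]
```

View pics/w1.png

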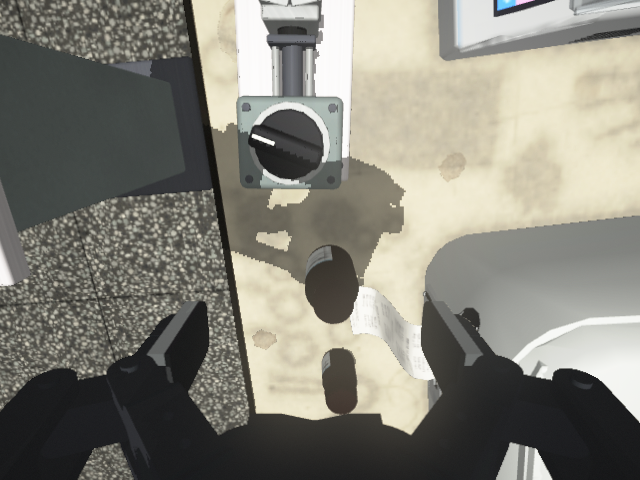

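The wrist view shows the sample at (330,283) with free space on both sides for the fingers, and the small bottle behind it at (340,380). I'm descending on the sample.

```bash
python3 -m pendant '[[[-0.84,0.2,0.64],[0,0,0.03]],[[-0.84,0.2,0.64],[0,0,0.03]],[[0,0,0],[0,0,0]],[[0,0,0],[0,0,0]]]'; python3 - <<'E'
from h import *
plan([.489,-.1625,.026],-4.8,4)
E
```

```text
time_s: 5.2
position: [0.4889, -0.1624, 0.1406]
tool_rot: [[0.084, 0.996, 0.001], [0.996, -0.084, -0.0], [-0.0, 0.001, -1.0]]
ft_force: [0.6, -0.1, -0.1]
grip_width: 0.0857
gripper_force: 0.0
pos [ 0.4889 -0.1624  0.1406] ang -4.81 turn 0.01
[[[-0.001, 0.001, 0.716], [0, 0, -0.001]], [[-0.001, 0.001, 0.716], [0, 0, -0.001]], [[-0.001, 0.001, 0.716], [0, 0, -0.001]], [[-0.001, 0.001, 0.716], [0, 0, -0.001]]]
```

```bash
python3 -m pendant '[[[0,0,0.72],[0,0,0]],[[0,0,0.72],[0,0,0]],[[0,0,0.72],[0,0,0]],[[0,0,0.72],[0,0,0]],[[0,0,0],[0,0,0]]]' && python3 -m pendant '[[[0,0,0],[0,0,0]],[[0,0,0],[0,0,0]],[[0,0,0],[0,0,0]],[[0,0,0],[0,0,0]],[[0,0,0],[0,0,0]],[[0,0,0],[0,0,0]],[[0,0,0],[0,0,0]],[[0,0,0],[0,0,0]]]' 0.4 30
```

```text
time_s: 5.82
position: [0.4884, -0.162, 0.0244]
tool_rot: [[0.083, 0.997, -0.002], [0.997, -0.083, 0.001], [0.001, -0.002, -1.0]]
ft_force: [-0.1, 0.2, 0.8]
grip_width: 0.0852
gripper_force: 0.0
time_s: 6.82
position: [0.4894, -0.1637, 0.0262]
tool_rot: [[0.085, 0.996, 0.002], [0.996, -0.085, -0.001], [-0.001, 0.002, -1.0]]
ft_force: [-1.3, 1.1, 5.4]
grip_width: 0.0465
gripper_force: 29.8
```

```bash
python3 -m pendant '[[[0,0,-0.4],[0,0,0]],[[0,0,-0.7],[0,0,0]],[[0,0,-0.9],[0,0,0]],[[0,0,-0.9],[0,0,0]],[[0,0,-0.9],[0,0,0]],[[0,0,-0.3],[0,0,0]]]'; python3 - <<'E'
from h import *
plan([.478,.0922,.19],-4.8,8)
E
```

```text
time_s: 7.58
position: [0.4894, -0.1637, 0.191]
tool_rot: [[0.085, 0.996, 0.003], [0.996, -0.085, -0.002], [-0.002, 0.004, -1.0]]
ft_force: [0.6, -0.1, -2.2]
grip_width: 0.0468
gripper_force: 31.4
pos [ 0.4894 -0.1637  0.191 ] ang -4.86 turn 0.06
[[[0.794, -0.103, 0.003], [0, 0, -0.002]], [[0.794, -0.103, 0.003], [0, 0, -0.002]], [[0.794, -0.103, 0.003], [0, 0, -0.002]], [[0.794, -0.103, 0.003], [0, 0, -0.002]], [[0.794, -0.103, 0.003], [0, 0, -0.002]], [[0.794, -0.103, 0.003], [0, 0, -0.002]], [[0.794, -0.103, 0.003], [0, 0, -0.002]], [[0.794, -0.102, 0.003], [0, 0, -0.002]]]
```

```bash
python3 -m pendant '[[[0.5,-0.1,0],[0,0,0]],[[0.9,-0.1,0],[0,0,0]],[[0.9,-0.1,0],[0,0,0]],[[0.9,-0.1,0],[0,0,0]],[[0.9,-0.1,0],[0,0,0]],[[0.9,-0.1,0],[0,0,0]],[[0.9,-0.1,0],[0,0,0]],[[0.45,-0.12,0],[0,0,0]]]'; python3 -m pendant '[[[0,0,0.6],[0,0,0]],[[0,0,0.6],[0,0,0]],[[0,0,0.3],[0,0,0]],[[0,0,0],[0,0,0]]]'; python3 - <<'E'
from h import *
s=observe();p=s["position"]
for c in["wrist","side"]:
    d=get_image(c);P=cloud(d);I=d["img"]
    print(c,[(q,[(np.round(r["point"],4).tolist(),round(r["conf"],2)) for r in landmark_of(c,q)[:2]]) for q in("sample","jaw_face","plate_face","tester","knob_grip")])
    if c=="wrist":cv2.imwrite("pics/w2.png",I)
    else:cv2.imwrite("pics/s2.png",cv2.resize(I[150:310,230:370],None,fx=3.7,fy=3.7))
plan([.478,.0922,.11],-4.8,1)
E
```

```text
time_s: 8.57
position: [0.4761, 0.0949, 0.1871]
tool_rot: [[0.083, 0.997, -0.003], [0.997, -0.083, 0.001], [0.0, -0.003, -1.0]]
ft_force: [-0.5, 0.5, -1.9]
grip_width: 0.0465
gripper_force: 31.4
time_s: 9.07
position: [0.4769, 0.0928, 0.1278]
tool_rot: [[0.085, 0.996, -0.003], [0.996, -0.085, 0.0], [-0.0, -0.003, -1.0]]
ft_force: [0.5, -0.4, -1.2]
grip_width: 0.0466
gripper_force: 31.4
wrist [('sample', [([0.4811, 0.0932, 0.1049], 0.93)]), ('jaw_face', []), ('plate_face', [([0.4779, 0.1207, 0.0447], 0.73)]), ('tester', [([0.4764, 0.0974, 0.0033], 0.91), ([0.4785, 0.0919, 0.1098], 0.67)]), ('knob_grip', [])]
side [('sample', [([0.4766, 0.0937, 0.1056], 0.92)]), ('jaw_face', [([0.4743, 0.0676, 0.0422], 0.57)]), ('plate_face', [([0.4788, 0.1181, 0.0405], 0.64), ([0.4895, -0.2824, 0.0024], 0.57)]), ('tester', [([0.4796, 0.1027, 0.0012], 0.85)]), ('knob_grip', [([0.4648, -0.041, 0.1178], 0.85)])]
pos [0.4778 0.0924 0.1288] ang -4.87 turn 0.07
[[[-0.004, 0.006, 0.47], [0, 0, -0.014]]]
```

View pics/w2.png

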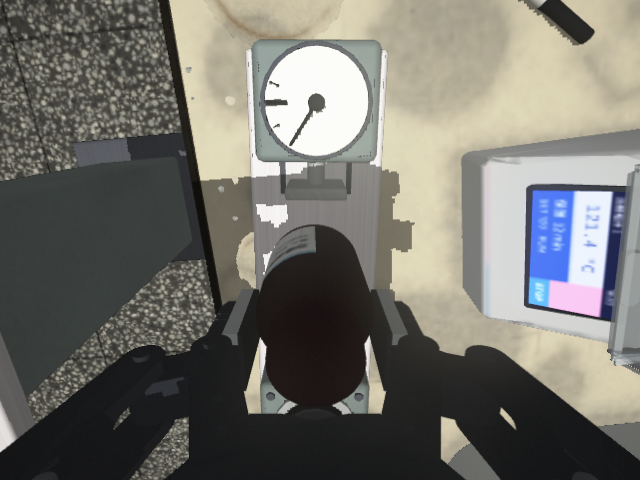

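View pics/s2.png

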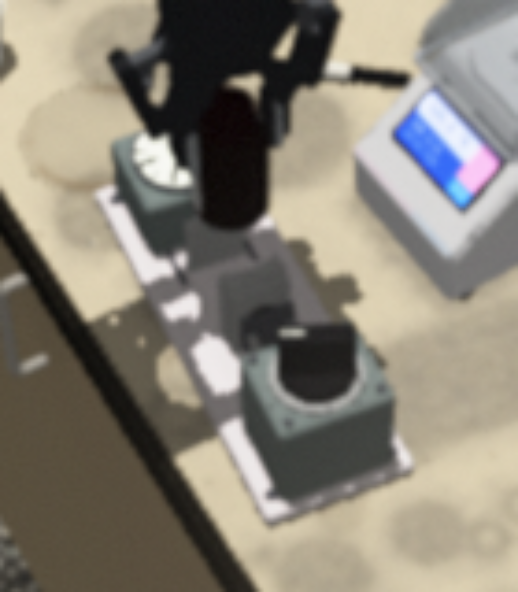

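The wrist view shows the held bottle at (315,310), in line with the plate at (315,188). The jaw, bottle and plate landmarks put the bottle midway in the gap, so I'm lowering it.

```bash
python3 -m pendant '[[[0,0,0.5],[0,0,0]],[[0,0,0.5],[0,0,0]],[[0,0,0.5],[0,0,0]],[[0,0,0.4],[0,0,0]],[[0,0,0.2],[0,0,0]],[[0,0,0.06],[0,0,0]],[[0,0,0.04],[0,0,0]],[[0,0,0],[0,0,0]]]'; python3 - <<'E'
from h import *
s=observe();print(s["position"],s["ft_force"],s["wrist_torque"])
for c in["side","wrist"]:
    get_image(c)
    print(c,[(q,[(np.round(r["point"],4).tolist(),round(r["conf"],2)) for r in landmark_of(c,q)[:2]]) for q in("sample","jaw_face","plate_face")])
E
```

```text
time_s: 10.68
position: [0.4779, 0.0924, 0.041]
tool_rot: [[0.085, 0.996, 0.001], [0.996, -0.085, -0.0], [0.0, 0.001, -1.0]]
ft_force: [0.3, -0.1, -0.7]
grip_width: 0.0467
gripper_force: 31.4
[0.47793403 0.09241658 0.04104637] [ 0.32854747 -0.05814663 -0.71805771] [ 0.01556856 -0.07317007  0.00173966]
side [('sample', [([0.4774, 0.0925, 0.0178], 0.6)]), ('jaw_face', [([0.4732, 0.0681, 0.0449], 0.49)]), ('plate_face', [])]
wrist [('sample', [([0.479, 0.0934, 0.0194], 0.66), ([0.4666, 0.1597, 0.0739], 0.19)]), ('jaw_face', []), ('plate_face', [([0.4792, 0.1198, 0.0425], 0.67)])]
```

```bash
python3 -m pendant '[[[0,0,0.05],[0,0,0]],[[0,0,0],[0,0,0]],[[0,0,0],[0,0,0]]]'
```

```text
time_s: 11.45
position: [0.4778, 0.0924, 0.0387]
tool_rot: [[0.085, 0.996, -0.0], [0.996, -0.085, -0.0], [-0.0, -0.0, -1.0]]
ft_force: [-0.6, -0.0, -2.2]
grip_width: 0.0465
gripper_force: 31.4
```

```bash
python3 -m pendant '[[[0,0,0.03],[0,0,0]],[[0,0,0],[0,0,0]]]';python3 -m pendant '[[[0,0,0.03],[0,0,0]],[[0,0,0],[0,0,0]]]'
```

```text
time_s: 11.7
position: [0.4778, 0.0925, 0.0382]
tool_rot: [[0.085, 0.996, 0.001], [0.996, -0.085, -0.0], [0.0, 0.001, -1.0]]
ft_force: [-2.9, 0.3, 6.8]
grip_width: 0.0465
gripper_force: 32.1
time_s: 11.95
position: [0.4778, 0.0925, 0.0381]
tool_rot: [[0.085, 0.996, 0.001], [0.996, -0.085, -0.0], [-0.0, 0.001, -1.0]]
ft_force: [-6.6, 0.6, 21.4]
grip_width: 0.0467
gripper_force: 33.4
```

Contact. I'll back off about 1 mm, release partway (to 66 mm) and rise.

```bash
python3 -m pendant '[[[0,0,-0.03],[0,0,0]],[[0,0,0],[0,0,0]]]'; python3 -m pendant '[[[0,0,0],[0,0,0]],[[0,0,0],[0,0,0]],[[0,0,0],[0,0,0]],[[0,0,0],[0,0,0]]]' 0.85;  python3 -m pendant '[[[0,0,-0.3],[0,0,0]],[[0,0,-0.8],[0,0,0]],[[0,0,-0.9],[0,0,0]],[[0,0,-0.9],[0,0,0]],[[0,0,-0.9],[0,0,0]],[[0,0,-0.3],[0,0,0]]]'; python3 - <<'E'
from h import *
s=observe();print(s["q"])
for c in["top","side","wrist"]:
    d=get_image(c)
    print(c,[(q,[(np.round(r["point"],4).tolist(),round(r["conf"],2)) for r in landmark_of(c,q)[:2]]) for q in("sample","jaw_face","plate_face","needle_tip","knob_grip")])
    P=cloud(d);a=sel(P,[.44,.06,.085],[.52,.13,.115])
    if len(a)>10:print(a[:,2].max(),a.mean(0))
plan([.4665,-.035,.17],62,15)
E
```

```text
time_s: 12.2
position: [0.4779, 0.0925, 0.0382]
tool_rot: [[0.085, 0.996, 0.001], [0.996, -0.085, -0.0], [0.0, 0.001, -1.0]]
ft_force: [-3.3, -0.2, 9.4]
grip_width: 0.0469
gripper_force: 32.4
time_s: 12.7
position: [0.4777, 0.0924, 0.0374]
tool_rot: [[0.085, 0.996, -0.0], [0.996, -0.085, 0.0], [0.0, -0.0, -1.0]]
ft_force: [-0.4, 0.9, -0.2]
grip_width: 0.0723
gripper_force: 0.0
time_s: 13.45
position: [0.4783, 0.0925, 0.204]
tool_rot: [[0.085, 0.996, 0.004], [0.996, -0.085, -0.0], [0.0, 0.004, -1.0]]
ft_force: [-0.3, 0.1, -1.2]
grip_width: 0.0723
gripper_force: 0.0
[-3.01864317e+00  1.56855882e+01  8.47309816e+01  1.95928719e-03
  7.93450644e+01  1.84120176e+00]
top [('sample', [([0.4801, 0.0944, 0.013], 0.54)]), ('jaw_face', []), ('plate_face', []), ('needle_tip', []), ('knob_grip', [([0.4638, -0.0345, 0.1159], 0.63)])]
side [('sample', [([0.4773, 0.0921, 0.016], 0.82), ([0.466, -0.0382, 0.115], 0.45)]), ('jaw_face', [([0.4728, 0.0682, 0.0426], 0.51)]), ('plate_face', [([0.4811, 0.1179, 0.0442], 0.44)]), ('needle_tip', [([0.4769, 0.1033, 0.0013], 0.42)]), ('knob_grip', [([0.4647, -0.
[... 382 characters left out ...]
0336412]
pos [0.4778 0.0924 0.2015] ang -4.87 turn 66.87
[[[-0.213, -0.001, 0.053], [0, 0, -0.892]], [[-0.212, -0.017, 0.053], [0, 0, -0.892]], [[-0.211, -0.034, 0.053], [0, 0, -0.892]], [[-0.207, -0.05, 0.053], [0, 0, -0.892]], [[-0.203, -0.066, 0.053], [0, 0, -0.892]], [[-0.197, -0.081, 0.053], [0, 0, -0.892]], [[-0.19, -0.097, 0.053], [0, 0, -0.892]], [[-0.182, -0.111, 0.053], [0, 0, -0.892]]]
[[[-0.173, -0.125, 0.053], [0, 0, -0.892]], [[-0.163, -0.138, 0.053], [0, 0, -0.892]], [[-0.151, -0.15, 0.053], [0, 0, -0.892]], [[-0.139, -0.161, 0.053], [0, 0, -0.892]], [[-0.126, -0.172, 0.053], [0, 0, -0.892]], [[-0.113, -0.181, 0.053], [0, 0, -0.892]], [[-0.098, -0.189, 0.053], [0, 0, -0.892]]]
```

```bash
python3 -m pendant '[[[-0.21,0,0.05],[0,0,-0.92]],[[-0.21,-0.02,0.05],[0,0,-0.92]],[[-0.21,-0.03,0.05],[0,0,-0.92]],[[-0.21,-0.05,0.05],[0,0,-0.92]],[[-0.2,-0.07,0.05],[0,0,-0.92]],[[-0.2,-0.08,0.05],[0,0,-0.92]],[[-0.19,-0.1,0.05],[0,0,-0.92]],[[-0.18,-0.11,0.05],[0,0,-0.92]]]' 0.6 >/dev/null; python3 -m pendant '[[[-0.17,-0.13,0.05],[0,0,-0.92]],[[-0.16,-0.14,0.05],[0,0,-0.92]],[[-0.15,-0.15,0.05],[0,0,-0.92]],[[-0.14,-0.16,0.05],[0,0,-0.92]],[[-0.13,-0.17,0.05],[0,0,-0.92]],[[-0.11,-0.18,0.05],[0,0,-0.92]],[[-0.1,-0.19,0.05],[0,0,-0.92]],[[0,0,0],[0,0,0]]]'; python3 - <<'E'
from h import *
for c in["wrist","side"]:
    d=get_image(c);P=cloud(d)
    print(c,[(np.round(r["point"],4).tolist(),round(r["conf"],2)) for r in landmark_of(c,"knob_grip")[:2]])
    k=sel(P,[.42,-.08,.12],[.51,.01,.135])
    if len(k)>30:
        w,v=np.linalg.eigh(np.cov(k[:,:2].T));v=v[:,1];print(len(k),k.mean(0),cv2.minAreaRect(k[:,:2].astype(np.float32)*1000),np.degrees(np.arctan2(v[1],v[0])))
print(observe()["q"])
plan([.466,-.036,.17],63.9,1)
E
```

```text
time_s: 16.35
position: [0.4684, -0.0352, 0.1715]
tool_rot: [[-0.899, 0.438, -0.0], [0.438, 0.899, 0.0], [0.0, -0.0, -1.0]]
ft_force: [-0.3, -0.6, 0.5]
grip_width: 0.0516
gripper_force: 0.0
wrist [([0.4664, -0.0383, 0.1145], 0.63)]
1661 [ 0.46326264 -0.0318188   0.12713761] ((464.7353820800781, -32.6732292175293), (13.84449577331543, 45.897647857666016), 64.44356536865234) 154.67015707221543
side [([0.4656, -0.0378, 0.1169], 0.69)]
143 [ 0.46417166 -0.0372075   0.12529553] ((464.64349365234375, -36.66735076904297), (19.90375328063965, 45.92790222167969), 65.34622955322266) 156.28523798114236
[-1.87190626e+01  1.58333265e+01  9.03514905e+01  3.50365430e-03
  7.38076470e+01 -8.28097127e+01]
pos [ 0.4684 -0.0346  0.1716] ang 64.09 turn -0.19
[[[0.04, -0.057, 0.041], [0, 0, 0.038]]]
```

```bash
python3 -m pendant '[[[0.05,-0.05,0.5],[0,0,0]],[[0,0,0.6],[0,0,0]],[[0,0,0.5],[0,0,0]],[[0,0,0.16],[0,0,0]],[[0,0,0],[0,0,0]],[[0,0,0],[0,0,0]]]'; python3 -m pendant '[[[0,0,0],[0,0,0]],[[0,0,0],[0,0,0]],[[0,0,0],[0,0,0]],[[0,0,0],[0,0,0]],[[0,0,0],[0,0,0]],[[0,0,0],[0,0,0]],[[0,0,0],[0,0,0]]]' 0 30;python3 -c "
from h import *
s=observe();print(s['ft_force'],s['wrist_torque'],s['tool_rot'])"
```

```text
time_s: 17.3
position: [0.4662, -0.0359, 0.1019]
tool_rot: [[-0.9, 0.436, 0.001], [0.436, 0.9, -0.0], [-0.001, 0.0, -1.0]]
ft_force: [-1.1, 0.8, 0.7]
grip_width: 0.0507
gripper_force: 0.0
time_s: 18.18
position: [0.4666, -0.0345, 0.1018]
tool_rot: [[-0.9, 0.436, 0.003], [0.436, 0.9, 0.002], [-0.001, 0.003, -1.0]]
ft_force: [3.7, 8.7, 3.7]
grip_width: 0.0125
gripper_force: 32.0
[3.72141795 8.70236755 3.72344364] [ 1.56347936 -0.56132238  0.07266296] [[-0.89978777  0.43631933  0.00272211]
 [ 0.43632558  0.89978564  0.00240572]
 [-0.00139965  0.00335236 -0.9999934 ]]
```

```bash
cat >> h.py <<'E'
EX=np.array([.9965,-.0837]);EY=np.array([.0837,.9965])
def needle(c,view=None):
    d=get_image(c);I=d["img"];g=cv2.cvtColor(I,cv2.COLOR_BGR2GRAY)
    R=np.array(d["rotation"]).T;e=np.array(d["eye"]);K=np.array(d["camera_matrix"]);D=np.array(d["dist_coeffs"])
    o=np.array([.4773,.097])+EY*.081
    n=360;s=.0003          # image: down=-x tester, right=-y tester
    r,q=np.mgrid[:n,:n];w=o+(-(r-n/2)*s)[...,None]*EX+(-(q-n/2)*s)[...,None]*EY
    W=np.dstack([w,np.full((n,n),.0685)]).reshape(-1,3)
    uv=cv2.projectPoints(W,cv2.Rodrigues(R)[0],-R@e,K,D)[0].reshape(n,n,2).astype(np.float32)
    G=cv2.remap(I,uv[...,0],uv[...,1],cv2.INTER_CUBIC)
    g=cv2.cvtColor(G,cv2.COLOR_BGR2GRAY)
    m=(g>170).astype(np.uint8);k,l,st,ce=cv2.connectedComponentsWithStats(m)
    i=1+st[1:,4].argmax();h=cv2.convexHull(np.argwhere(l==i)[:,::-1].astype(np.int32));(cx,cy),rad=cv2.minEnclosingCircle(h)
    M=cv2.moments(h);cx,cy=M["m10"]/M["m00"],M["m01"]/M["m00"]
    # needle angle: 0 rad value -> 1 rad ccw of down(seen as image); value v: angle from down, clockwise positive = v-1
    v=np.arange(-.3,2.2,.02);A=v-1;out=[]
    def prof(r0,r1):
        rr=np.arange(r0,r1,.0005)/s
        X=cx-np.sin(A)[:,None]*rr;Y=cy+np.cos(A)[:,None]*rr
        return 255-cv2.remap(g,X.astype(np.float32),Y.astype(np.float32),cv2.INTER_LINEAR).astype(float).mean(1)
    for a,b in((.006,.017),(.023,.029)):
        p=prof(a,b);p=p-np.median(p);j=p.argmax();w=np.clip(p[max(0,j-12):j+13],0,None);out.append((round(float((w*v[max(0,j-12):j+13]).sum()/w.sum()),3),int(p[j])))
    print(c,"needle",out[0],"outer marks max",out[1],"ctr",round(cx),round(cy),"rad mm",round(rad*s*1000,1),"t",observe()["time_s"])
    if view:cv2.imwrite(view,G)
    return G
E
python3 -m pendant '[[[0,0.03,0],[0,0,0]],[[0,0,0],[0,0,0]],[[0,0,0],[0,0,0]],[[0,0,0],[0,0,0]]]' 0 90
python3 - <<'E'
from h import *
a=needle("top");b=needle("side");cv2.imwrite("pics/n0.png",np.hstack([a,b]))
E
```

```text
time_s: 18.68
position: [0.4667, -0.0343, 0.1019]
tool_rot: [[-0.9, 0.436, 0.002], [0.436, 0.9, 0.0], [-0.001, 0.001, -1.0]]
ft_force: [0.2, 3.4, 6.5]
grip_width: 0.0101
gripper_force: 88.3
top needle (0.008, 81) outer marks max (1.012, 137) ctr 173 171 rad mm 29.5 t 18.725
side needle (-0.066, 52) outer marks max (1.097, 23) ctr 201 199 rad mm 32.1 t 18.775
```

View pics/n0.png

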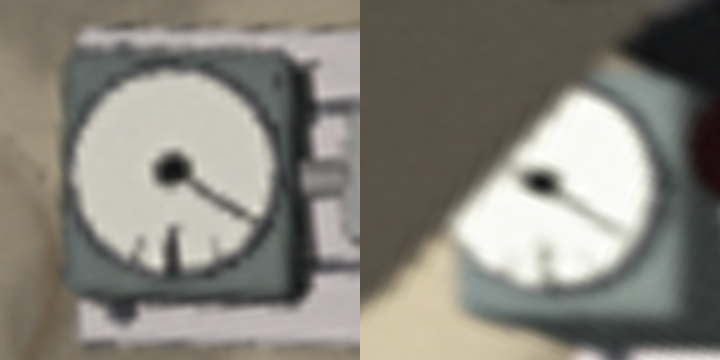

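The top camera reads the dial cleanly: the needle is at 0.0 and the thick mark at 1.01. I'm starting the turn.

```bash
python3 -m pendant '[[[0,0,0],[0,0,0.7]],[[0,0,0],[0,0,0.7]],[[0,0,0],[0,0,0.7]],[[0,0,0],[0,0,0.7]],[[0,0,0],[0,0,0.7]],[[0,0,0],[0,0,0.7]],[[0,0,0],[0,0,0.7]],[[0,0,0],[0,0,0]]]'
python3 - <<'E'
from h import *
needle("top")
s=observe();print(s["wrist_torque"])
d=get_image("wrist");print([(q,[(np.round(r["point"],4).tolist(),round(r["conf"],2)) for r in landmark_of(c,q)[:2]]) for c in("wrist","side","top") for q in ("sample","jaw_face")])
E
```

```text
time_s: 19.77
position: [0.4665, -0.0346, 0.1019]
tool_rot: [[-0.638, 0.77, 0.001], [0.77, 0.638, -0.0], [-0.001, 0.001, -1.0]]
ft_force: [-0.4, 2.6, 6.9]
grip_width: 0.01
gripper_force: 88.4
top needle (0.01, 81) outer marks max (1.013, 137) ctr 173 171 rad mm 29.5 t 19.825
[0.27878442 0.31267307 0.06334612]
[('sample', [([0.4796, 0.0921, 0.0154], 0.6)]), ('jaw_face', [([0.4731, 0.0712, 0.0421], 0.88)]), ('sample', [([0.4759, 0.096, 0.0147], 0.72)]), ('jaw_face', [([0.4751, 0.1009, -0.0009], 0.74)]), ('sample', [([0.4795, 0.0981, 0.0124], 0.75)]), ('jaw_face', [([0.473, 0.0734, 0.0448], 0.55)])]
```

```bash
python3 -m pendant '[[[0,0,0],[0,0,0.6]],[[0,0,0],[0,0,0.6]],[[0,0,0],[0,0,0.6]],[[0,0,0],[0,0,0.6]],[[0,0,0],[0,0,0.6]],[[0,0,0],[0,0,0.6]],[[0,0,0],[0,0,0]]]'
python3 - <<'E'
from h import *
needle("top");s=observe();print(s["wrist_torque"])
print([(q,[(np.round(r["point"],4).tolist(),round(r["conf"],2)) for r in landmark_of(c,q)[:2]]) for c in("top",) for q in ("sample","jaw_face","plate_face")])
E
```

```text
time_s: 21.05
position: [0.4662, -0.0348, 0.1019]
tool_rot: [[-0.368, 0.93, 0.0], [0.93, 0.368, -0.0], [-0.0, 0.0, -1.0]]
ft_force: [-2.7, 1.1, 7.8]
grip_width: 0.01
gripper_force: 88.5
top needle (0.049, 91) outer marks max (1.013, 137) ctr 173 171 rad mm 29.6 t 21.1
[0.16737158 0.59702564 0.09597102]
[('sample', [([0.482, 0.0993, 0.0122], 0.63)]), ('jaw_face', [([0.4771, 0.0772, 0.0447], 0.53)]), ('plate_face', [([0.4793, 0.1199, 0.0433], 0.47)])]
```

```bash
python3 -m pendant '[[[0,0,0],[0,0,0.6]],[[0,0,0],[0,0,0.6]],[[0,0,0],[0,0,0.6]],[[0,0,0],[0,0,0.6]],[[0,0,0],[0,0,0.6]],[[0,0,0],[0,0,0.6]],[[0,0,0],[0,0,0]]]'
python3 - <<'E'
from h import *
needle("top");s=observe();print(s["wrist_torque"])
E
```

```text
time_s: 22.12
position: [0.4659, -0.0348, 0.1019]
tool_rot: [[-0.063, 0.998, -0.0], [0.998, 0.063, -0.0], [-0.0, -0.0, -1.0]]
ft_force: [-5.1, 0.9, 9.0]
grip_width: 0.01
gripper_force: 88.7
top needle (0.308, 89) outer marks max (1.013, 136) ctr 173 171 rad mm 29.5 t 22.175
[0.09188411 0.86193785 0.13659129]
```

```bash
python3 -m pendant '[[[0,0,0],[0,0,0.7]],[[0,0,0],[0,0,0.7]],[[0,0,0],[0,0,0.7]],[[0,0,0],[0,0,0.7]],[[0,0,0],[0,0,0.7]],[[0,0,0],[0,0,0.7]],[[0,0,0],[0,0,0.7]],[[0,0,0],[0,0,0]]]'
python3 - <<'E'
from h import *
needle("top");s=observe();print(s["wrist_torque"])
E
```

```text
time_s: 23.18
position: [0.4655, -0.0347, 0.1019]
tool_rot: [[0.356, 0.934, -0.001], [0.934, -0.356, -0.0], [-0.001, -0.001, -1.0]]
ft_force: [-6.0, 1.0, 10.8]
grip_width: 0.0098
gripper_force: 88.9
top needle (0.623, 104) outer marks max (1.01, 136) ctr 173 170 rad mm 29.5 t 23.225
[0.11201606 1.13133308 0.12505538]
```

```bash
python3 -m pendant '[[[0,0,0],[0,0,0.7]],[[0,0,0],[0,0,0.7]],[[0,0,0],[0,0,0.7]],[[0,0,0],[0,0,0.7]],[[0,0,0],[0,0,0.7]],[[0,0,0],[0,0,0.7]],[[0,0,0],[0,0,0.3]],[[0,0,0],[0,0,0]]]'
python3 - <<'E'
from h import *
needle("top");s=observe();print(s["wrist_torque"])
E
```

```text
time_s: 24.22
position: [0.4652, -0.0344, 0.1019]
tool_rot: [[0.686, 0.727, -0.002], [0.727, -0.686, 0.0], [-0.001, -0.002, -1.0]]
ft_force: [-8.1, 1.5, 12.3]
grip_width: 0.0097
gripper_force: 89.1
top needle (0.92, 108) outer marks max (0.969, 161) ctr 173 170 rad mm 29.5 t 24.275
[0.37490241 1.31360472 0.1816795 ]
```

```bash
python3 -m pendant '[[[0,0,0],[0,0,0.5]],[[0,0,0],[0,0,0.5]],[[0,0,0],[0,0,0]],[[0,0,0],[0,0,0]],[[0,0,0],[0,0,0]],[[0,0,0],[0,0,0]]]'
python3 - <<'E'
from h import *
G=needle("top","pics/n5.png");s=observe();print(s["wrist_torque"])
E
```

```text
time_s: 25.02
position: [0.4651, -0.0344, 0.1019]
tool_rot: [[0.747, 0.665, -0.002], [0.665, -0.747, 0.0], [-0.001, -0.002, -1.0]]
ft_force: [-7.0, 1.6, 12.0]
grip_width: 0.01
gripper_force: 89.2
top needle (1.041, 86) outer marks max (1.012, 141) ctr 173 171 rad mm 29.5 t 25.075
[0.39673728 1.37058505 0.25050236]
```

View pics/n5.png

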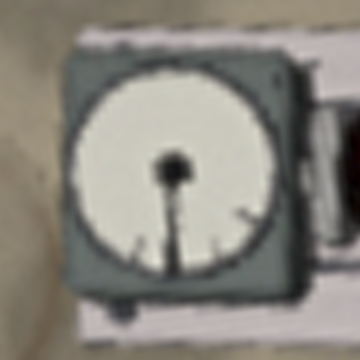

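The needle stands on the thick mark, both pointing straight down at (172,270). Now I'll release and check again.

```bash
python3 -m pendant '[[[0,0,0],[0,0,0]],[[0,0,0],[0,0,0]],[[0,0,0],[0,0,0]],[[0,0,0],[0,0,0]]]' 0.5 >/dev/null; python3 -m pendant '[[[0,0,-0.3],[0,0,0]],[[0,0,-0.8],[0,0,0]],[[0,0,-0.9],[0,0,0]],[[0,0,-0.9],[0,0,0]],[[0,0,-0.3],[0,0,0]],[[0,0,0],[0,0,0]]]'
python3 - <<'E'
from h import *
for i in range(3):needle("top")
d=get_image("side");I=d["img"]
print([(c,q,[(np.round(r["point"],4).tolist(),round(r["conf"],2)) for r in landmark_of(c,q)[:2]]) for c in("side","top") for q in ("sample","bottle_mid","bottle_small","cup")])
cv2.imwrite("pics/s9.png",cv2.resize(I[150:410,200:430],None,fx=2.3,fy=2.3))
E
```

```text
time_s: 26.32
position: [0.4662, -0.0348, 0.2293]
tool_rot: [[0.747, 0.664, 0.001], [0.664, -0.747, -0.0], [0.0, 0.001, -1.0]]
ft_force: [-0.1, -1.1, -0.2]
grip_width: 0.0428
gripper_force: 0.0
top needle (1.043, 87) outer marks max (1.013, 141) ctr 173 170 rad mm 29.6 t 26.375
top needle (1.043, 87) outer marks max (1.013, 144) ctr 173 170 rad mm 29.6 t 26.425
top needle (1.042, 87) outer marks max (1.012, 143) ctr 173 170 rad mm 29.6 t 26.475
[('side', 'sample', []), ('side', 'bottle_mid', [([0.4832, -0.38, -0.0021], 0.82)]), ('side', 'bottle_small', [([0.487, -0.2812, 0.0023], 0.96), ([0.4803, 0.1258, 0.0445], 0.24)]), ('side', 'cup', [([0.4255, 0.3824, 0.002], 0.9), ([0.4651, -0.0354, 0.1137], 0.32)]), ('top', 'sample', [([0.4804, 0.1107, 0.0096], 0.84)]), ('top', 'bottle_mid', [([0.4795, -0.379, -0.0012], 0.56)]), ('top', 'bottle_small', [([0.4895, -0.2749, 0.0016], 0.79)]), ('top', 'cup', [([0.4204, 0.3807, 0.0002], 0.7)])]
```

View pics/s9.png

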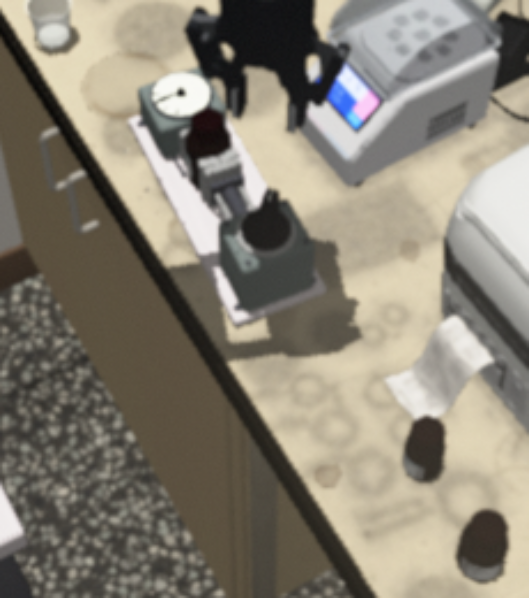

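The side view shows the bottle upright and clamped at (210,140), the gripper clear of everything, and the other bottles and the cup unmoved. The needle holds steady at the thick mark, so I'm handing the job in.

```bash
python3 -c "
from rig import *
print(close_job())"
```

```text
the job is handed in; nothing more can be done
None
```

The tallest bottle stands upright, clamped between the jaw and the plate, with the needle steady at about 1.04 rad against the thick mark at 1.0; the gripper is clear, the other bottles and the cup are where they were, and the job was handed in at about 26.5 s.

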